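Load a tile-stamp shoe: backing pad, then click the stamp home

TASK

Get the grey stamp shoe ready for the tile press: first lay the tan cork pad flat in the shoe's black pocket and let go of it, then push the blue stamp cassette along the rails, over the pad, until it is fully home and the sprung ball clicks into its side notch. Do not disturb the green pad, the grey unfired bowl or the glaze jar with the orange label.

Things in the scene. Friction and masses are not known exactly. Their poses are not given: they have to be found in the camera images.
- shoe: Stamp shoe: grey holder fixed on the table, 250 mm long (own x -135 to +115 mm), 112 mm wide. Origin: on the table, mid-width. Its +x is the push direction, +y its left, z up. From -x to +x: flat apron, yellow flared guides, straight channel between aluminium rails, yellow end stop (face at x = +105, 40 mm high).
- mouth (a point): Where flare and straight channel meet: x = -11 mm, y = 0 in the shoe's frame, on the apron's top (24 mm above the table); axes as the shoe's. The apron is flat from x = -135 to +5. Guides reach 39 mm high; they narrow from 122 mm apart at x = -64 to 82 mm here. The channel is 82 mm wide; lips on its rails (x +8 to +108, top 45.5 mm) leave 70 mm open above.
- pocket (a point): Centre of the pocket's black floor, 8 mm above the table, x = +60 mm, y = 0 in the shoe's frame, axes as the shoe's. 41 mm long (x) between yellow rims only 3 mm high, 55 mm wide (y) between ledges 16 mm over the floor. Beyond the rims the sunken floor is open 20 mm, so fingers holding the pad by its 36 mm length fit above the rims and between the ledges.
- cork_pad_mid (a point): Centre of the tan cork backing pad, a rigid flat block 36 (own x) x 50 (y) x 14 mm (z), about 45 g, lying on the table beside the shoe. In the pocket its x lies along the shoe's x (either way round) and its top is 2 mm below the ledges, so the cassette passes over it.
- cassette_mid (a point): Centre of the blue stamp cassette (0.3 kg) with motif on top, 80 (x) x 80 (y) x 38 mm high, axes its own. Lowest 12 mm: flange 80 wide with rounded front corners; body above 60 wide. Rear (-x) face flat, upright. Mid-left (+y) the flange has a 15 mm notch. Starts on the apron, short of the rails, up to 0.1 rad askew; pushed at mid-rear, it is straightened by the guides.
- home (a point): Where the cassette's centre lies when home: x = +64 mm, y = 0 in the shoe's frame, 43 mm above the table; axes as the shoe's. The cassette then rides on the channel's two ledges (tops level with the apron, 24 mm above the table), with the end stop 1 mm ahead of it and about 1 mm of play to each side.
- ball (a joint): Travel (m) of the sprung steel ball, 18 mm across, in the left rail at the shoe's x = +64 mm, 30 mm above the table. 0: fully out, 6 mm into the channel. Pushed back about 4 mm while the cassette's flank rides over it; springs back to about 0 when the notch reaches it (the click). Spring 3 N at 0, 7 N at 4 mm; pushing the cassette takes roughly 5 to 15 N.
- green_pad_mid (a point): Centre of a green pad of the cork pad's size (36 x 50 x 14 mm); not wanted, stays where it is.
- bowl_mid (a point): Centre of the grey unfired bowl, 120 mm across the rim, 60 mm high; stays where it is.
- jar_mid (a point): Centre of the glaze jar with orange label and white cap, 52 mm across, 75 mm high; stays where it is.
There are look-alikes about, which are no part of the job. Of the things that look like the part that bears cork_pad_mid, the largest one is meant.

How it is judged:
By the outcome, as a careful person would: the job done as asked, in the order asked, and still so for the second after the job is handed in, with the robot touching nothing.
It also fails if it takes over 58 s, if anything falls off the work surface, if the arm or the gripper's body presses on something with over 40 N, if the wrist force passes 120 N, or if a joint passes its speed limit or range.

ROBOT

A 6-joint arm with a two-finger parallel gripper is mounted at the origin on the work surface. World frame = base frame: x ahead of the robot, y to its left, z up, the work surface at z = 0. Lengths are in m, angles in rad, forces in N, time in s.
With the tool pointing down it reaches from about 0.35 to 0.975 m from the base axis. Payload 17.4 kg.
Tool frame: the origin (TCP) lies on the front face of the gripper's body, between the roots of the fingers; the fingertips stand 73 mm ahead of it and the grasp point (between the pads) lies 54 mm ahead of it (ctrl.pinch_z is the distance from the TCP to the grasp point, in m); z points along the fingers, x is the direction in which the jaws open and shut, and the axes are right-handed (so a half turn about z gives the same grasp; the last joint's range is limited). The gripper opens to 85 mm and grips with 20 to 120 N. Pads are 22 mm wide; open, the fingers measure 114 mm over their backs; the gripper's body (76 mm by 85 mm) begins 54 mm behind the grasp point. The pads swing forward as they close: fully open they stand 13 mm farther back than shut.
Start: joints at [1.184, 0.116, 1.442, -0, 1.584, -0.038], TCP at [0.231, 0.634, 0.304] pointing down, gripper open.
Joint ranges: [-2.83, 2.83], [-0.83, 2.19], [0.07, 2.5], [-1.14, 4.28], [0.01, 3], [-2.97, 2.97]. Speed limits (rad/s): [1.89, 1.89, 2.22, 3.14, 3.14, 3.14].

INTERFACE

Orientations are given as a rotation vector (axis times angle).
In Python, from workcell import ctrl gives the robot as it stands. The module is installed in compiled form; this text tells all that it offers.
- The arm moves only by the tool servo_tool, never from a script. Its argument "deltas" is a list of rows, each a list of 4 numbers: the shift along the tool's x, y, z in cm, then the turn about the tool's z in rad. A call has 1 to 12 rows; each row shifts and turns the pose as measured when the row begins, along the tool's axes as they then stand; what a row does not reach is not made up. A row lasts 1/12 s, in which the tool goes at most 41.7 mm and 7.16 degrees, less where a joint would pass 70% of its speed; a pose out of reach is approached as far as the arm can. A call is refused whole if a number of a shift passes 4.17 or a number of a turn 0.125, either way. A call with a gripper value outside its range is refused whole. "jaw" is the closure, from -1 (fully open) to 1 (shut), set as the call begins (left out, the last holds). The fingers move at their own pace and stop on an object; "grip_force" is the grip in N (left out, the last holds). Time passes only in rows, so rows that do not move let the fingers close. It gives the time, the measured TCP pose, the force and the opening at its end, in the units of the state.
- ctrl.sense(): the state, without advancing time (a new reading comes with each control period).
- ctrl.snapshot(name): name is "scene" or "top" or "wrist"; returns a dict with "img" (480x640x3 uint8, red, green, blue), "depth" (480x640 float32, m along the optical axis (not along the pixel's ray), 0 where there is no reading), "fx", "fy", "cx", "cy" (pixels), "R" (3x3) and "t" (3): a world point X has camera coordinates R X + t. Camera axes: x right, y down, z forward; pixel columns grow to the right and rows downward; lengths in m; the calibration is good to about 2 mm. A picture is of the moment at which its call begins.
- ctrl.close_job(): hands the job in, once; it reports no verdict.
The state is a dict: "clock": time; "q": joint angles; "joint_vel": joint speeds; "tau": joint torques, N m; "eef_pos": TCP position; "eef_rot": TCP orientation; "force": force on the tool from outside, world axes, zero at the start; "moment": the same for the moment, N m; "finger_gap": finger opening in m.
Only numpy, scipy, OpenCV 4.12 (cv2) and the standard library are available. Lean on these libraries where they do the work, as an engineer would, in place of code of your own. Each camera call takes 0.05 s, during which the arm holds its last target. There are 200 camera calls.

## Working session

There is one attempt and no reset: what is moved stays moved. The work goes in short steps, Python scripts to look and compute and a tool call to move; the robot and the scene stay as the last step left them, time stands still between calls to the robot, and variables do not carry over. Pictures are saved under pics/ and viewed, about 8 in all and at most 12, crops included, and the job is handed in when it is done.

Besides the shell and the picture viewer there is one more tool, called as name([rows], argument=value, ...), one row to a line, values as JSON. servo_tool: Moves the arm, as the interface text tells. Its arguments: {"type":"object","properties":{"deltas":{"type":"array","items":{"type":"array","items":{"type":"number"}}},"jaw":{"type":"number"},"grip_force":{"type":"number"}},"required":["deltas"]}

```bash
mkdir -p pics
cat > h.py <<'E'
import numpy as np, cv2, pickle
from workcell import ctrl
def snap(n, f):
    s=ctrl.snapshot(n); cv2.imwrite(f'pics/{f}.png', s['img'][:,:,::-1]); pickle.dump(s,open(f'{f}.pkl','wb')); return s
def load(f): return pickle.load(open(f'{f}.pkl','rb'))
def cloud(s):
    v,u=np.mgrid[0:480,0:640]; d=s['depth']
    P=np.stack([(u-s['cx'])/s['fx']*d,(v-s['cy'])/s['fy']*d,d],-1)
    P=(P-s['t'])@s['R']; P[d==0]=np.nan; return P
def crop(f,u0,v0,u1,v1,k,o):
    im=cv2.imread(f'pics/{f}.png')[v0:v1,u0:u1]; cv2.imwrite(f'pics/{o}.png',cv2.resize(im,None,fx=k,fy=k,interpolation=cv2.INTER_CUBIC))
E
python3 - <<'E'
from h import *
snap('top','top0'); snap('scene','scene0')
print(ctrl.sense())
E
```

```text
{'clock': 0.1, 'q': array([ 1.18420264e+00,  1.16431573e-01,  1.44220455e+00, -1.12194069e-05,
        1.58401910e+00, -3.77934609e-02]), 'joint_vel': array([-0.00117485, -0.00350478, -0.00100334, -0.00016885,  0.00096963,
        0.00018568]), 'tau': array([ 1.59350751e-03, -7.33672786e+01, -6.33793330e+01, -1.17984428e-04,
        5.31290556e-03, -1.20137568e-05]), 'eef_pos': array([0.23066309, 0.63425675, 0.30323653]), 'eef_rot': array([ 2.57272286e+00,  1.80194892e+00, -1.39249438e-03]), 'force': array([-0.57361667,  0.30353904,  0.39206035]), 'moment': array([ 0.00321723, -0.01455465,  0.02490624]), 'finger_gap': 0.08536979376297844}
```

View pics/top0.png

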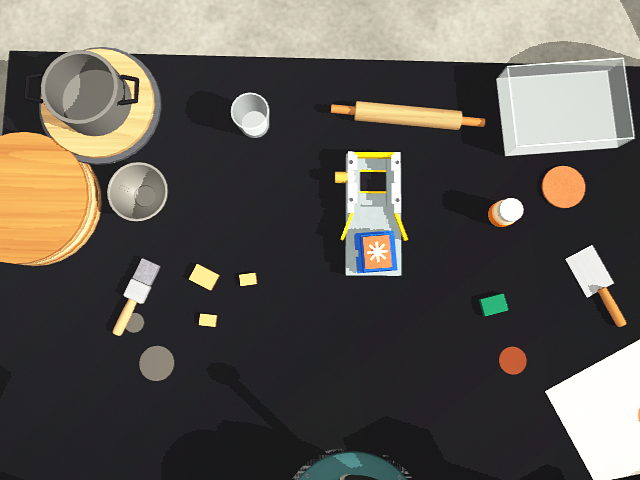

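View pics/scene0.png

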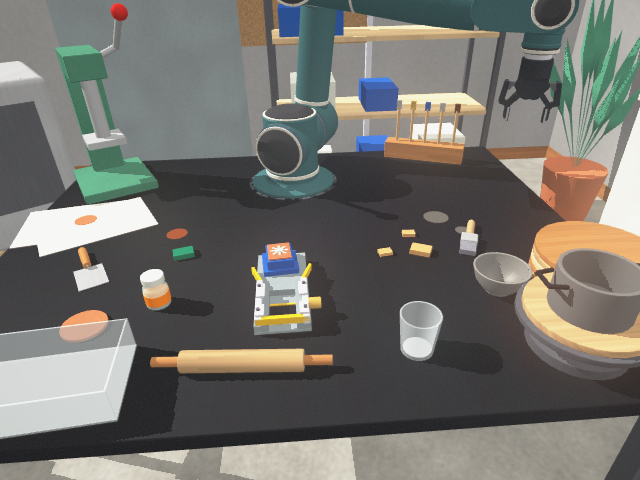

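The top view shows the shoe at (373,213), pushing up the image, with the cassette at (377,252), the green pad at (494,305), the bowl at (137,192) and the jar at (508,212). There are three tan blocks, at (204,277), (248,279) and (208,320). The one at (204,277) looks largest, so I'll measure all three and check in a crop.

Run:
```python
from h import *
s=load('top0'); P=cloud(s); im=s['img'].astype(int)
print(s['fx'],s['R'].round(3).tolist(),s['t'])
hsv=cv2.cvtColor(s['img'],cv2.COLOR_RGB2HSV)
def rect(m,name,zr):
    m=m&(P[...,2]>zr[0])&(P[...,2]<zr[1]); q=P[m]
    n,l,st,c=cv2.connectedComponentsWithStats(m.astype(np.uint8))
    for i in range(1,n):
        if st[i,4]<40: continue
        q=P[l==i]; r=cv2.minAreaRect((q[:,:2]*1000).astype(np.float32))
        print(name,st[i,4],c[i].round(0),'z med',np.median(q[:,2]).round(4),'rect',np.round(r[0],1),np.round(r[1],1),round(r[2],1))
v,u=np.mgrid[0:480,0:640]
tan=(hsv[...,0]>15)&(hsv[...,0]<30)&(hsv[...,1]>60)&(u>180)&(u<270)&(v>255)&(v<335)
rect(tan,'tan',(0.008,.03))
blue=(hsv[...,0]>100)&(hsv[...,0]<125)&(hsv[...,1]>120)&(u>340)&(u<410)&(v>220)&(v<285)
rect(blue,'blueflange',(0.02,.045)); 
body=(u>340)&(u<410)&(v>220)&(v<285)
rect(body,'body',(0.056,.068))
sh=(u>325)&(u<420)&(v>140)&(v<290)
rect(sh,'apron',(0.020,.028)); rect(sh,'rails',(0.041,.05)); rect(sh,'stop',(0.036,.043))
k=(P[...,2]<.014)&(P[...,2]>.004)&(u>355)&(u<392)&(v>165)&(v<200); rect(k,'pocket',(0,.02))
rect((hsv[...,0]>40)&(hsv[...,0]<90)&(hsv[...,1]>80)&(v>280)&(v<330)&(u>450),'green',(.005,.03))
crop('top0',180,255,270,335,5,'c_tan'); crop('top0',325,140,425,290,4,'c_shoe')
a=cv2.imread('pics/c_tan.png');b=cv2.imread('pics/c_shoe.png')
h=600;o=np.zeros((600,800,3),np.uint8);o[:400,:390]=cv2.resize(a,(390,400))[:400];o[:600,395:795]=b;cv2.imwrite('pics/c1.png',o)
```

```text
568.0145377189489 [[0.021, -1.0, 0.011], [-0.994, -0.022, -0.107], [0.107, -0.008, -0.994]] [0.05222621 0.55524174 1.11563916]
tan 407 [203. 276.] z med 0.0134 rect [474.8 313.1] [50.8 35.5] 63.6
tan 92 [248. 279.] z med 0.0097 rect [472.8 223.2] [22.3 30.8] 1.2
tan 116 [207. 320.] z med 0.0095 rect [388.6 301.6] [22.  33.1] 1.0
blueflange 407 [373. 249.] z med 0.0353 rect [533.1 -34.4] [81.  82.2] 6.3
body 1038 [377. 252.] z med 0.061 rect [529.2 -33.7] [73.7 59.9] 5.8
apron 2166 [372. 225.] z med 0.0234 rect [605.6 -30.4] [240.9 111.7] 0.3
apron 68 [347. 202.] z med 0.0251 rect [632.4  23.4] [82.   6.3] 1.5
rails 150 [352. 162.] z med 0.0446 rect [710.3  16.4] [18.1 44.1] 87.4
rails 158 [395. 163.] z med 0.0446 rect [710.4 -68.2] [48.  22.4] 1.2
rails 186 [352. 193.] z med 0.0449 rect [651.   15.4] [55.2 16.4] 0.9
rails 199 [395. 194.] z med 0.0444 rect [642.8 -71.2] [63.6 16.7] 0.4
stop 215 [373. 154.] z med 0.0395 rect [727.1 -27.2] [ 15.8 103.9] 2.1
stop 188 [345. 176.] z med 0.0397 rect [681.   27.3] [33.9 46.8] 18.3
stop 70 [397. 177.] z med 0.0404 rect [681.2 -74.4] [29.8 10.7] 0.3
stop 126 [348. 218.] z med 0.0392 rect [590.9  23. ] [13.9 75.3] 79.6
stop 123 [399. 219.] z med 0.0394 rect [593.6 -80.7] [77.9 13.4] 13.8
pocket 832 [372. 183.] z med 0.0079 rect [677.7 -28.9] [71.4 52.7] 0.6
green 459 [493. 304.] z med 0.013 rect [ 430.9 -276.6] [36.2 51.6] 15.5
```

View pics/c1.png

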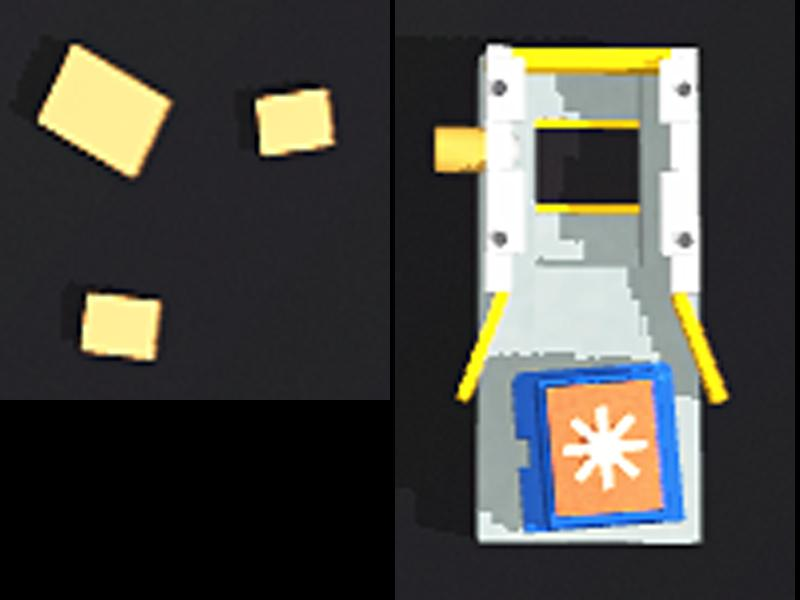

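Of the tan blocks, (204,277) measures 51 x 36 mm and 13.4 mm high, which matches the pad. The other two, at (248,279) and (208,320), are about 31 x 22 mm, so I take the first. The crop confirms it, and also shows the shoe with its pocket near full-image (373,182). Next I'll refine the shoe yaw.

```bash
cat >> h.py <<'E'
def pix(s,u,v,z):
    d=s['R'].T@np.array([(u-s['cx'])/s['fx'],(v-s['cy'])/s['fy'],1]); c=-s['R'].T@s['t']
    return c+d*(z-c[2])/d[2]
def pose():
    s=ctrl.sense(); R=cv2.Rodrigues(s['eef_rot'])[0]; return s,s['eef_pos'],R,np.arctan2(R[1,0],R[0,0])
def plan(x,y,z,yaw=None,n=None,maxs=.037):
    """rows from present pose to a target TCP pose with turn spread evenly"""
    s,p,R,w=pose(); dw=0 if yaw is None else (yaw-w+np.pi)%(2*np.pi)-np.pi
    D=np.array([x,y,z])-p
    k=int(max(np.ceil(np.linalg.norm(D)/maxs),np.ceil(abs(dw)/.12),n or 1)); out=[]
    for i in range(k):
        a=w+dw*i/k; Rz=np.array([[np.cos(a),np.sin(a),0],[np.sin(a),-np.cos(a),0],[0,0,-1]])
        out.append([*np.round(Rz.T@D/k*100,2),round(-dw/k,3)])
    print('t',round(s['clock'],2),'p',p.round(4),'yaw',round(w,4),'tilt',R[:,2].round(3),'gap',round(s['finger_gap'],4),'F',s['force'].round(1)); print([[float(v) for v in r] for r in out])
E
python3 - <<'E'
from h import *
s=load('top0'); P=cloud(s); g=s['img'].astype(float).max(2)
def edge(v,u0,u1,lvl):
    r=g[v]; 
    for u in range(u0,u1,1 if u1>u0 else -1):
        n=u+(1 if u1>u0 else -1)
        if (r[u]-lvl)*(r[n]-lvl)<=0: return u+(n-u)*(lvl-r[u])/(r[n]-r[u])
pts=[]
for v in list(range(246,273)): pts.append(pix(s,edge(v,415,390,90),v,.024))
for v in list(range(155,205)): pts.append(pix(s,edge(v,415,390,90),v,.0455))
A=np.array(pts)
for B in (A[:27],A[27:],A):
    f=np.polyfit(B[:,0],B[:,1],1); print('right edge slope',f[0].round(4),'y@.6', np.polyval(f,.6).round(4),'res',np.std(B[:,1]-np.polyval(f,B[:,0])).round(4))
# yellow rims / stop face / apron rear via columns
for name,u0,u1,v0,v1,z in (('rimfar',364,380,165,176,.011),('rimnear',364,380,186,198,.011),('stop',360,385,148,163,.040)):
    I=s['img'].astype(float); y=(I[...,0]-I[...,2]).clip(0)
    q=[]
    for u in range(u0,u1):
        w=y[v0:v1,u]; q.append(pix(s,u,(w*np.arange(v0,v1)).sum()/w.sum(),z))
    q=np.array(q); f=np.polyfit(q[:,1],q[:,0],1); print(name,q.mean(0).round(4),'slope',-f[0].round(4))
# pocket sides
dk=[]
for v in range(176,188): dk.append(np.r_[pix(s,edge(v,372,350,70),v,.012)[:2],pix(s,edge(v,372,395,70),v,.012)[:2]])
print('pocket sides',np.mean(dk,0).round(4))
q=[pix(s,u,v,.024) for u,v in ((345.5,275),(401.2,275))];print('rear corners',np.round(q,4).tolist())
hsv=cv2.cvtColor(s['img'],cv2.COLOR_RGB2HSV)
m=((hsv[...,0]>15)&(hsv[...,0]<30)&(hsv[...,1]>60)).astype(np.uint8); m[:255]=0;m[300:]=0;m[:,:180]=0;m[:,230:]=0
c=max(cv2.findContours(m,0,cv2.CHAIN_APPROX_NONE)[0],key=len).reshape(-1,2)
W=np.array([pix(s,u,v,.014)[:2]*1000 for u,v in c],np.float32); r=cv2.minAreaRect(W); print('pad',r, cv2.boxPoints(r).round(1).tolist())
plan(.475,.313,.16,2.69)
E
```

```text
right edge slope 0.02 y@.6 -0.086 res 0.0002
right edge slope 0.017 y@.6 -0.0838 res 0.0002
right edge slope 0.0306 y@.6 -0.085 res 0.0004
rimfar [ 0.7023 -0.0261  0.011 ] slope 0.0075
rimnear [ 0.6574 -0.0267  0.011 ] slope 0.0055
stop [ 0.7281 -0.0243  0.04  ] slope 0.0216
pocket sides [ 0.6782 -0.003   0.6794 -0.055 ]
rear corners [[0.4836, 0.0247, 0.024], [0.486, -0.0876, 0.024]]
pad ((474.3919372558594, 312.02142333984375), (51.34148025512695, 35.49073028564453), 63.51873016357422) [[447.1000061035156, 297.0], [478.79998779296875, 281.1000061035156], [501.70001220703125, 327.1000061035156], [470.0, 342.8999938964844]]
t 0.1 p [0.2307 0.6343 0.3032] yaw 1.222 tilt [-0.    -0.001 -1.   ] gap 0.0854 F [-0.6  0.3  0.4]
[[-1.68, 2.61, 1.1, -0.113], [-1.96, 2.4, 1.1, -0.113], [-2.22, 2.17, 1.1, -0.113], [-2.45, 1.9, 1.1, -0.113], [-2.65, 1.62, 1.1, -0.113], [-2.82, 1.31, 1.1, -0.113], [-2.95, 0.98, 1.1, -0.113], [-3.04, 0.64, 1.1, -0.113], [-3.09, 0.3, 1.1, -0.113], [-3.1, -0.05, 1.1, -0.113], [-3.08, -0.4, 1.1, -0.113], [-3.01, -0.75, 1.1, -0.113], [-2.91, -1.08, 1.1, -0.113]]
```

Run:
```python
from h import *
plan(.435,.333,.20,-.463,n=15)
```

```text
t 0.1 p [0.2307 0.6343 0.3032] yaw 1.222 tilt [-0.    -0.001 -1.   ] gap 0.0854 F [-0.6  0.3  0.4]
[[-1.42, 1.97, 0.69, 0.112], [-1.19, 2.11, 0.69, 0.112], [-0.95, 2.23, 0.69, 0.112], [-0.69, 2.33, 0.69, 0.112], [-0.43, 2.39, 0.69, 0.112], [-0.16, 2.42, 0.69, 0.112], [0.12, 2.42, 0.69, 0.112], [0.39, 2.4, 0.69, 0.112], [0.65, 2.34, 0.69, 0.112], [0.91, 2.25, 0.69, 0.112], [1.16, 2.13, 0.69, 0.112], [1.39, 1.99, 0.69, 0.112], [1.6, 1.82, 0.69, 0.112], [1.8, 1.63, 0.69, 0.112], [1.97, 1.42, 0.69, 0.112]]
```

servo_tool([
  [-1.4, 2.0, 0.7, 0.112],
  [-1.2, 2.1, 0.7, 0.112],
  [-0.95, 2.2, 0.7, 0.112],
  [-0.7, 2.3, 0.7, 0.112],
  [-0.4, 2.4, 0.7, 0.112],
  [-0.2, 2.4, 0.7, 0.112],
  [0.1, 2.4, 0.7, 0.112],
  [0.4, 2.4, 0.7, 0.112],
  [0.65, 2.3, 0.7, 0.112],
  [0.9, 2.25, 0.7, 0.112],
  [1.2, 2.1, 0.7, 0.112],
  [1.4, 2.0, 0.7, 0.112],
], jaw=-1, grip_force=40)

```text
clock: 1.1
eef_pos: [0.3913, 0.3823, 0.212]
eef_rot: [3.125, -0.276, -0.005]
force: [0.3, 0.4, -0.0]
finger_gap: 0.0854
```

Run:
```python
from h import *
plan(.4748,.3125,.18,-.463)
```

```text
t 1.1 p [0.3913 0.3823 0.212 ] yaw -0.176 tilt [-0.004 -0.004 -1.   ] gap 0.0854 F [ 0.3  0.4 -0. ]
[[2.36, 1.35, 0.8, 0.072], [2.45, 1.18, 0.8, 0.072], [2.53, 1.0, 0.8, 0.072], [2.59, 0.82, 0.8, 0.072]]
```

servo_tool([
  [2.36, 1.35, 0.8, 0.072],
  [2.45, 1.18, 0.8, 0.072],
  [2.53, 1.0, 0.8, 0.072],
  [2.59, 0.82, 0.8, 0.072],
  [0, 0, 0, 0],
  [0, 0, 0, 0],
])

```text
clock: 1.6
eef_pos: [0.4781, 0.3032, 0.1755]
eef_rot: [3.04, -0.761, -0.008]
force: [-1.7, 1.0, 0.8]
finger_gap: 0.0852
```

Run:
```python
from h import *
s=snap('wrist','w1'); print(s['R'].round(3).tolist(),s['t'],s['fx'])
plan(.4748,.3125,.18,-.463)
print((-s['R'].T@s['t']))
hsv=cv2.cvtColor(s['img'],cv2.COLOR_RGB2HSV); P=cloud(s)
m=((hsv[...,0]>13)&(hsv[...,0]<32)&(hsv[...,1]>60)&(P[...,2]>.008)&(P[...,2]<.02)).astype(np.uint8)
for c in cv2.findContours(m,0,cv2.CHAIN_APPROX_NONE)[0]:
    if len(c)<60: continue
    c=c.reshape(-1,2); W=np.array([pix(s,u,v,.014)[:2]*1000 for u,v in c],np.float32); r=cv2.minAreaRect(W); print(c.mean(0),r)
```

```text
[[0.882, -0.471, -0.003], [-0.444, -0.834, 0.328], [-0.157, -0.288, -0.945]] [-0.27873173  0.46298291  0.41994055] 402.3245397085337
t 1.65 p [0.4779 0.3033 0.1754] yaw -0.4901 tilt [-0.007 -0.007 -1.   ] gap 0.0858 F [ 1.  -0.  -0.1]
[[-0.7, -0.66, -0.46, -0.027]]
[0.51739789 0.37550548 0.2443147 ]
[369.83448276 343.25517241] ((474.0885314941406, 225.08297729492188), (23.239206314086914, 32.42280578613281), 9.047285079956055)
[202.79084967 303.92810458] ((392.2763671875, 301.5361328125), (32.46216583251953, 23.460678100585938), 85.70116424560547)
[309.61710037 232.6133829 ] ((475.9386901855469, 311.4012145996094), (50.81166076660156, 35.69991683959961), 64.19131469726562)
[47.        59.8988764] ((399.2080078125, 461.6595764160156), (19.610746383666992, 55.08635711669922), 67.08072662353516)
```

View pics/w1.png

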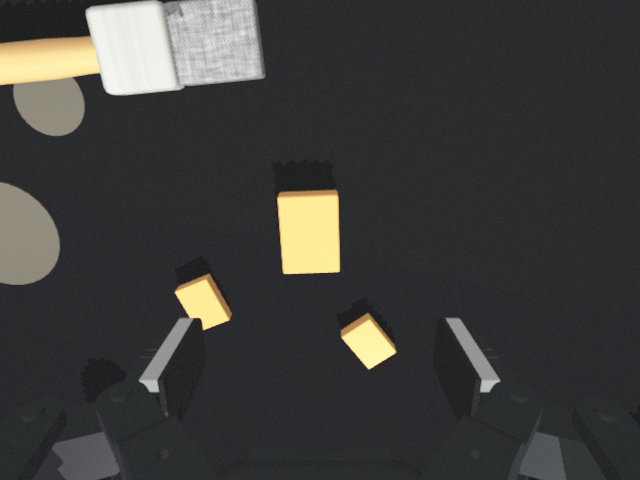

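Picture 4 (wrist view): the pad is centred at (310,232) between the open fingers, with the two small blocks at (203,302) and (369,342). The wrist and top estimates agree within 2 mm. Next I descend part-way with the jaw partly closed.

Run:
```python
from h import *
plan(.4755,.3118,.105,-.457)
```

```text
t 1.65 p [0.4779 0.3033 0.1754] yaw -0.4901 tilt [-0.007 -0.007 -1.   ] gap 0.0858 F [ 1.  -0.  -0.1]
[[-0.3, -0.32, 3.52, -0.017], [-0.3, -0.32, 3.52, -0.017]]
```

servo_tool([
  [-0.3, -0.32, 1.8, -0.017],
  [-0.3, -0.32, 1.8, -0.017],
  [0, 0, 1.8, 0],
  [0, 0, 1.6, 0],
  [0, 0, 0, 0],
  [0, 0, 0, 0],
], jaw=-0.3)

```text
clock: 2.15
eef_pos: [0.4724, 0.3156, 0.1056]
eef_rot: [3.059, -0.692, -0.005]
force: [-0.6, 0.1, -0.3]
finger_gap: 0.0554
```

Run:
```python
from h import *
s=snap('wrist','w2'); plan(.4755,.3118,.080,-.457)
P=cloud(s); _,p,R,w=pose(); T=(P-p)@R
m=(T[...,2]>.03)&(T[...,2]<.09)&(abs(T[...,0])>.02)&(abs(T[...,0])<.06)&(P[...,2]>.02)
for sg in (-1,1):
    q=T[m&(T[...,0]*sg>0)]; i=q[:,2]>np.nanmax(q[:,2])-.002; print(len(q),'tip z',np.percentile(q[:,2],[50,95,99,100]).round(4),'x',q[i,0].min().round(4),q[i,0].max().round(4),'y',q[i,1].min().round(4),q[i,1].max().round(4))
hsv=cv2.cvtColor(s['img'],cv2.COLOR_RGB2HSV)
m=(hsv[...,0]>13)&(hsv[...,0]<32)&(hsv[...,1]>60)&(abs(P[...,2]-.014)<.003)
n,l,st,c=cv2.connectedComponentsWithStats(m.astype(np.uint8))
for i in range(1,n):
    if st[i,4]>800:
        r=cv2.minAreaRect((P[l==i][:,:2]*1000).astype(np.float32)); print(c[i],r,np.median(P[l==i][:,2]))
```

```text
t 2.2 p [0.4724 0.3155 0.1056] yaw -0.4448 tilt [-0.004 -0.005 -1.   ] gap 0.0555 F [ 0.1 -0.5 -0.8]
[[0.44, 0.2, 2.56, 0.012]]
3502 tip z [0.0443 0.0635 0.0674 0.0846] x -0.0319 -0.0319 y -0.1119 -0.1119
3505 tip z [0.0443 0.0635 0.0673 0.0698] x 0.0281 0.0286 y -0.0079 0.0072
[329.48904655 299.23574807] ((475.4750671386719, 310.7254333496094), (50.865360260009766, 36.09446716308594), 64.30453491210938) 0.0135693362977163
```

View pics/w2.png

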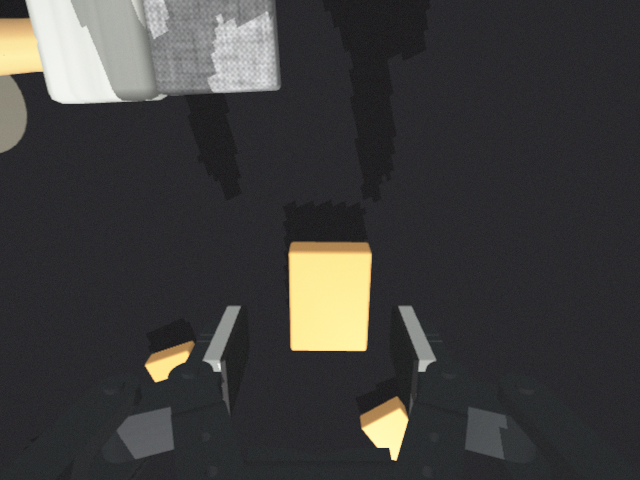

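Picture 5: the pad is at (329,299) between the fingers, and both small blocks are outside the finger paths. The fingertips sit about 70 mm ahead of the TCP at this gap. I'll go to TCP z = 0.077 so the tips end about 5 mm above the table.

Run:
```python
from h import *
plan(.4755,.311,.077,-.449)
```

```text
t 2.2 p [0.4724 0.3155 0.1056] yaw -0.4448 tilt [-0.004 -0.005 -1.   ] gap 0.0555 F [ 0.1 -0.5 -0.8]
[[0.48, 0.28, 2.86, 0.004]]
```

servo_tool([
  [0.24, 0.14, 0.8, 0],
  [0.24, 0.14, 0.8, 0],
  [0, 0, 0.6, 0],
  [0, 0, 0.4, 0],
  [0, 0, 0, 0],
])

```text
clock: 2.62
eef_pos: [0.4764, 0.3115, 0.0808]
eef_rot: [3.063, -0.69, 0.001]
force: [0.2, 0.3, -0.7]
finger_gap: 0.0559
```

Run:
```python
from h import *
plan(.4755,.311,.077,-.449)
```

```text
t 2.62 p [0.4764 0.3115 0.0808] yaw -0.4433 tilt [-0.    -0.002 -1.   ] gap 0.0559 F [ 0.2  0.3 -0.7]
[[-0.06, 0.08, 0.38, 0.006]]
```

servo_tool([
  [-0.05, 0.08, 0.38, 0.006],
  [0, 0, 0, 0],
])

```text
clock: 2.78
eef_pos: [0.4757, 0.3108, 0.0766]
eef_rot: [3.06, -0.701, 0.0]
force: [-0.3, -0.6, 0.2]
finger_gap: 0.0556
```

servo_tool([
  [0, 0, 0, 0],
  [0, 0, 0, 0],
  [0, 0, 0, 0],
  [0, 0, 0, 0],
  [0, 0, 0, 0],
  [0, 0, 0, 0],
], jaw=1, grip_force=30)

```text
clock: 3.28
eef_pos: [0.4759, 0.311, 0.0774]
eef_rot: [3.061, -0.701, 0.002]
force: [-0.3, 0.5, 0.2]
finger_gap: 0.0352
```

Run:
```python
from h import *
plan(.4755,.311,.15,-.449)
```

```text
t 3.28 p [0.4759 0.311  0.0774] yaw -0.4503 tilt [ 0.001 -0.002 -1.   ] gap 0.0352 F [-0.3  0.5  0.2]
[[-0.02, 0.01, -3.63, -0.001], [-0.02, 0.01, -3.63, -0.001]]
```

servo_tool([
  [0, 0, -1.5, 0],
  [0, 0, -3, 0],
  [0, 0, -3, 0],
  [0, 0, -2, 0],
  [0, 0, 0, 0],
])

```text
clock: 3.7
eef_pos: [0.4748, 0.3106, 0.1742]
eef_rot: [3.058, -0.7, -0.004]
force: [0.0, -0.4, 0.4]
finger_gap: 0.0351
```

Run:
```python
from h import *
plan(.680,-.0278,.17,.02,n=14)
```

```text
t 3.7 p [0.4748 0.3106 0.1742] yaw -0.4503 tilt [-0.003 -0.004 -1.   ] gap 0.0351 F [ 0.  -0.4  0.4]
[[2.37, 1.54, 0.03, -0.034], [2.32, 1.62, 0.03, -0.034], [2.26, 1.69, 0.03, -0.034], [2.2, 1.77, 0.03, -0.034], [2.14, 1.84, 0.03, -0.034], [2.08, 1.91, 0.03, -0.034], [2.02, 1.98, 0.03, -0.034], [1.95, 2.05, 0.03, -0.034], [1.88, 2.11, 0.03, -0.034], [1.81, 2.17, 0.03, -0.034], [1.73, 2.23, 0.03, -0.034], [1.66, 2.29, 0.03, -0.034], [1.58, 2.35, 0.03, -0.034], [1.5, 2.4, 0.03, -0.034]]
```

servo_tool([
  [1.5, 1.0, 0, -0.034],
  [2.3, 1.6, 0, -0.034],
  [2.3, 1.7, 0, -0.034],
  [2.2, 1.8, 0, -0.034],
  [2.1, 1.8, 0, -0.034],
  [2.1, 1.9, 0, -0.034],
  [2.0, 2.0, 0, -0.034],
  [1.95, 2.0, 0, -0.034],
  [1.9, 2.1, 0, -0.034],
  [1.8, 2.2, 0, -0.034],
  [1.7, 2.2, 0, -0.034],
  [0, 0, 0, 0],
])

```text
clock: 4.7
eef_pos: [0.638, 0.0448, 0.17]
eef_rot: [3.137, -0.083, -0.007]
force: [1.8, -0.4, -0.7]
finger_gap: 0.0351
```

Run:
```python
from h import *
plan(.680,-.0278,.16,.02)
```

```text
t 4.7 p [0.638  0.0448 0.17  ] yaw -0.0526 tilt [-0.004 -0.003 -1.   ] gap 0.0351 F [ 1.8 -0.4 -0.7]
[[1.53, 2.34, 0.33, -0.024], [1.47, 2.38, 0.33, -0.024], [1.41, 2.41, 0.33, -0.024]]
```

servo_tool([
  [1.5, 2.3, 0.3, -0.024],
  [1.5, 2.4, 0.3, -0.024],
  [1.4, 2.0, 0.3, -0.024],
  [0, 0, 0, 0],
  [0, 0, 0, 0],
])

```text
clock: 5.12
eef_pos: [0.681, -0.0273, 0.1565]
eef_rot: [3.139, 0.032, -0.013]
force: [-0.7, -0.1, -0.3]
finger_gap: 0.0356
```

```bash
python3 - <<'E'
from h import *
plan(.680,-.0278,.14,.02)
s=snap('wrist','w3'); snap('top','top1')
P=cloud(s); _,p,R,w=pose(); T=(P-p)@R
hsv=cv2.cvtColor(s['img'],cv2.COLOR_RGB2HSV)
m=(hsv[...,0]>13)&(hsv[...,0]<32)&(hsv[...,1]>60)&(T[...,2]>.055)&(T[...,2]<.085)&(abs(T[...,0])<.02)&(abs(T[...,1])<.04)
q=T[m]; print(len(q),'pad in tool: z',np.percentile(q[:,2],[5,50,95]).round(4)); 
top=q[abs(q[:,2]-np.median(q[:,2]))<.003]; print('x',np.percentile(top[:,0],[1,99]).round(4),'y',np.percentile(top[:,1],[1,99]).round(4))
E
python3 - <<'E'
import cv2,numpy as np
a=cv2.imread('pics/w3.png');cv2.imwrite('pics/w3v.png',cv2.resize(a,(640,480)))
E
```

```text
t 5.12 p [ 0.681  -0.0273  0.1565] yaw 0.0204 tilt [-0.008 -0.002 -1.   ] gap 0.0356 F [-0.7 -0.1 -0.3]
[[-0.1, 0.05, 1.65, 0.0]]
11939 pad in tool: z [0.0626 0.0636 0.0696]
x [-0.0169  0.0179] y [-0.024   0.0246]
```

View pics/w3.png

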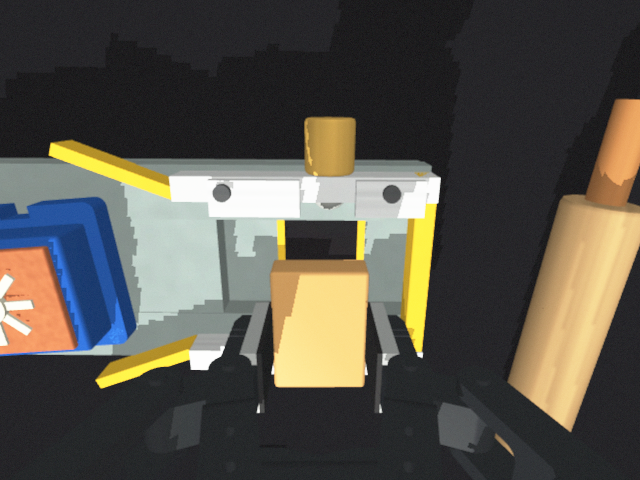

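Picture 6: the pad is held square at (320,325), above the pocket, whose rims show at u≈281 and u≈361. It is centred in the tool within 0.5 mm. I'll cross-check the pocket position from this close view.

Run:
```python
from h import *
s=load('w3'); I=s['img'].astype(float); y=(I[...,0]-I[...,2]).clip(0); y[y<60]=0; P=cloud(s)
for a,b in ((272,292),(350,372)):
    q=[]
    for v in range(226,252):
        w=y[v,a:b]; q.append(pix(s,(w*np.arange(a,b)).sum()/w.sum(),v,.0105))
    q=np.array(q); f=np.polyfit(q[:,1],q[:,0],1); print('rim x at pocket y',np.polyval(f,-.028).round(4),'slope',-f[0].round(3))
# stop face & ledge edges via cloud
for z0,z1,n in ((.0225,.0262,'ledge'),(.006,.0095,'floor')):
    m=(P[...,2]>z0)&(P[...,2]<z1)&(P[...,0]>.664)&(P[...,0]<.696); print(n,np.nanpercentile(P[m][:,1],[1,50,99]).round(4),m.sum())
m=(abs(P[...,2]-.0455)<.002)&(P[...,0]>.64)&(P[...,0]<.7)&(P[...,1]>-.02);print('left rail y',np.percentile(P[m][:,1],[2,98]).round(4))
i=[280,360]; print([P[240,320-0+k].round(4).tolist() for k in (-45,-39,0,39)])
plan(.680,-.0278,.14,.02)
```

```text
rim x at pocket y 0.6584 slope 0.022
rim x at pocket y 0.7031 slope 0.015
ledge [-0.0033  0.0014  0.0252] 888
floor [-0.031  -0.0191 -0.0077] 2172
left rail y [0.0045 0.021 ]
[[0.6546, -0.0198, 0.0083], [0.6583, -0.0188, 0.0108], [0.6803, -0.0189, 0.0091], [0.7024, -0.0182, 0.0097]]
t 5.22 p [ 0.6806 -0.0265  0.1567] yaw 0.0212 tilt [-0.008 -0.002 -1.   ] gap 0.0353 F [ 0.9 -0.6 -0.3]
[[-0.07, 0.13, 1.67, 0.001]]
```

servo_tool([
  [-0.05, 0.25, 0.8, 0.001],
  [0, 0, 1.5, 0],
  [0, 0, 1.3, 0],
  [0, 0, 0.5, 0],
  [0, 0, 0, 0],
  [0, 0, 0, 0],
])

```text
clock: 5.72
eef_pos: [0.6778, -0.0258, 0.1102]
eef_rot: [3.14, 0.036, -0.015]
force: [-0.0, -0.4, -0.5]
finger_gap: 0.0349
```

Run:
```python
from h import *
plan(.6805,-.0295,.09,.02)
s=snap('wrist','w4'); crop('w4',190,130,470,340,2.85,'w4c')
t=snap('top','top2'); crop('top2',325,140,425,290,4,'top2c')
P=cloud(s); print(P[:,:,2][200:420:6,320].round(3).tolist()); print(P[:,:,1][200:420:6,320].round(4).tolist())
```

```text
t 5.72 p [ 0.6778 -0.0258  0.1102] yaw 0.0226 tilt [-0.009 -0.002 -1.   ] gap 0.0349 F [-0.  -0.4 -0.5]
[[0.26, 0.37, 2.02, 0.003]]
[0.038, 0.042, 0.041, 0.041, 0.041, 0.04, 0.041, 0.024, 0.023, 0.023, 0.034, 0.041, 0.046, 0.046, 0.047, 0.047, 0.047, 0.048, 0.047, 0.047, 0.046, 0.046, 0.047, 0.047, 0.047, 0.047, 0.047, 0.048, 0.048, 0.047, 0.047, 0.048, 0.025, 0.028, 0.033, 0.036, 0.04]
[0.0233, 0.0218, 0.0194, 0.0172, 0.015, 0.0127, 0.0104, 0.0025, -0.0004, -0.0033, -0.0014, -0.0011, -0.0014, -0.004, -0.0056, -0.0083, -0.0104, -0.0126, -0.0156, -0.018, -0.0209, -0.0236, -0.0255, -0.0284, -0.0305, -0.0337, -0.0362, -0.0384, -0.0411, -0.044, -0.0474, -0.0497, -0.0706, -0.0722, -0.0712, -0.0715, -0.0714]
```

View pics/w4c.png

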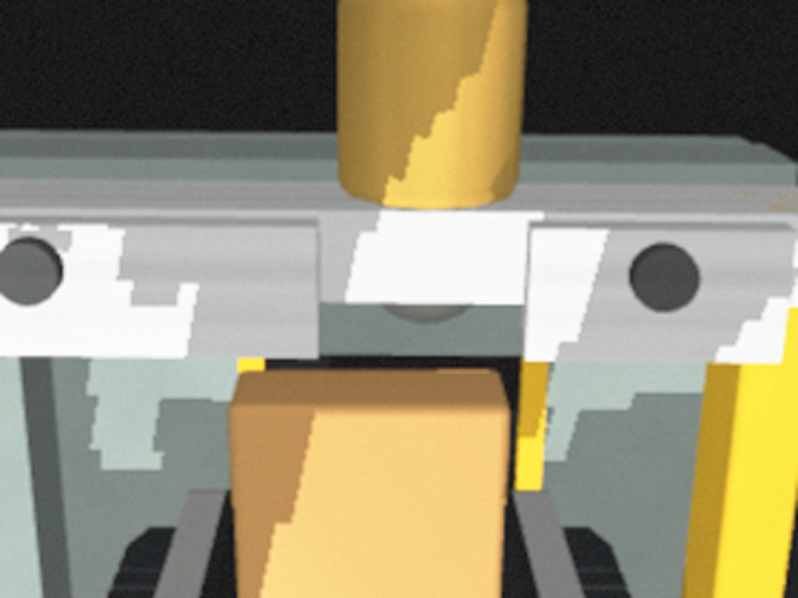

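Picture 7: the pad is above the pocket. The left ledge's inner edge is at crop (425,357), and the rims are at crop x≈252 and 533. The pad sits a little toward -x of the pocket centre.

Run:
```python
from h import *
s=load('w4'); f=lambda u,v,z: pix(s,190+u/2.85,130+v/2.85,z).round(4)
print('ledge',f(425,357,.024),'rims',f(240,365,.011),f(265,365,.011),f(519,365,.011),f(548,365,.011))
print('lip inner edges top',f(150,357,.0455),f(650,360,.0455))
print('pad left edge top(0.0475)',f(240,410,.0475),f(505,410,.0475),'bottom edge',f(240,372,.0325),f(502,370,.0325))
print('stop face',f(705,365,.040),f(700,560,.024))
plan(.6808,-.0295,.093,.02)
```

```text
ledge [ 0.6849 -0.0032  0.024 ] rims [ 0.6565 -0.0102  0.011 ] [ 0.6604 -0.0101  0.011 ] [ 0.7004 -0.0091  0.011 ] [ 0.705  -0.0089  0.011 ]
lip inner edges top [0.6494 0.0041 0.0455] [0.7119 0.0053 0.0455]
pad left edge top(0.0475) [ 0.6608 -0.002   0.0475] [ 0.694  -0.0011  0.0475] bottom edge [ 0.6591 -0.0028  0.0325] [ 0.6951 -0.0016  0.0325]
stop face [0.7205 0.0027 0.04  ] [ 0.7285 -0.0355  0.024 ]
t 5.82 p [ 0.6781 -0.0259  0.1109] yaw 0.0225 tilt [-0.009 -0.002 -1.   ] gap 0.0353 F [-0.5  0.1 -0.2]
[[0.27, 0.36, 1.79, 0.003]]
```

servo_tool([
  [0.32, 0.34, 0, 0.002],
  [0, 0, 0, 0],
  [0, 0, 0, 0],
])

```text
clock: 6.07
eef_pos: [0.6823, -0.0296, 0.1124]
eef_rot: [3.14, 0.032, -0.01]
force: [-0.3, -0.1, -0.3]
finger_gap: 0.0353
```

Run:
```python
from h import *
plan(.6812,-.0293,.094,.02)
```

```text
t 6.07 p [ 0.6823 -0.0296  0.1124] yaw 0.0204 tilt [-0.006 -0.002 -1.   ] gap 0.0353 F [-0.3 -0.1 -0.3]
[[-0.11, -0.03, 1.84, 0.0]]
```

servo_tool([
  [-0.08, 0, 0.7, 0],
  [0, 0, 0.6, 0],
  [0, 0, 0.4, 0],
  [0, 0, 0, 0],
])

```text
clock: 6.4
eef_pos: [0.6817, -0.0299, 0.0945]
eef_rot: [3.139, 0.031, -0.008]
force: [0.3, -0.6, -1.2]
finger_gap: 0.0353
```

Run:
```python
from h import *
plan(.6812,-.0293,.086,.02)
```

```text
t 6.4 p [ 0.6817 -0.0299  0.0945] yaw 0.02 tilt [-0.005 -0.002 -1.   ] gap 0.0353 F [ 0.3 -0.6 -1.2]
[[-0.04, -0.07, 0.85, 0.0]]
```

servo_tool([
  [-0.03, -0.05, 0.3, 0],
  [0, 0, 0.3, 0],
  [0, 0, 0.2, 0],
  [0, 0, 0, 0],
])

```text
clock: 6.73
eef_pos: [0.681, -0.0294, 0.085]
eef_rot: [3.14, 0.031, -0.009]
force: [-0.1, 0.4, 0.7]
finger_gap: 0.0349
```

Run:
```python
from h import *
plan(.6812,-.0293,.086,.02)
```

```text
t 6.73 p [ 0.681  -0.0294  0.085 ] yaw 0.02 tilt [-0.006 -0.002 -1.   ] gap 0.0349 F [-0.1  0.4  0.7]
[[0.02, -0.01, -0.1, 0.0]]
```

servo_tool([
  [0, 0, 0.1, 0],
  [0, 0, 0, 0],
])

```text
clock: 6.9
eef_pos: [0.6812, -0.0293, 0.0853]
eef_rot: [3.139, 0.032, -0.009]
force: [-0.4, 0.0, -0.9]
finger_gap: 0.035
```

servo_tool([
  [0, 0, 0, 0],
  [0, 0, 0, 0],
  [0, 0, 0, 0],
  [0, 0, 0, 0],
], jaw=0.0)

```text
clock: 7.23
eef_pos: [0.6816, -0.0293, 0.086]
eef_rot: [3.139, 0.032, -0.007]
force: [0.9, -0.3, -0.6]
finger_gap: 0.0431
```

servo_tool([
  [0, 0, -0.5, 0],
  [0, 0, -1.0, 0],
  [0, 0, -2.0, 0],
  [0, 0, -2.5, 0],
  [0, 0, -2, 0],
  [0, 0, 0, 0],
])

```text
clock: 7.73
eef_pos: [0.6814, -0.0291, 0.1712]
eef_rot: [3.14, 0.032, -0.01]
force: [0.1, 0.1, 0.5]
finger_gap: 0.0426
```

Run:
```python
from h import *
plan(.48,-.034,.18,.02)
s=snap('wrist','w5'); t=snap('top','top3')
for f in('w5','top3'):
    S=load(f);P=cloud(S); hsv=cv2.cvtColor(S['img'],cv2.COLOR_RGB2HSV)
    m=(hsv[...,0]>13)&(hsv[...,0]<32)&(hsv[...,1]>60)&(abs(P[...,0]-.68)<.03)&(abs(P[...,1]+.03)<.03)&(P[...,2]<.03)&(P[...,2]>.015)
    if m.sum()<30: print(f,m.sum());continue
    q=P[m]; print(f,m.sum(),np.percentile(q[:,2],[5,50,95]).round(4),cv2.minAreaRect((q[:,:2]*1000).astype(np.float32)))
crop('top3',325,140,425,290,4,'a');crop('w5',150,100,490,480,1.17,'b')
a=cv2.imread('pics/a.png')[:445,:];b=cv2.imread('pics/b.png');h=445;o=np.zeros((445,800,3),np.uint8);o[:,:400]=a[:445,:400];o[:min(445,b.shape[0]),402:402+min(398,b.shape[1])]=b[:445,:398];cv2.imwrite('pics/c5.png',o)
```

```text
t 7.73 p [ 0.6814 -0.0291  0.1712] yaw 0.0201 tilt [-0.006 -0.002 -1.   ] gap 0.0426 F [0.1 0.1 0.5]
[[-3.36, 0.01, -0.15, 0.0], [-3.36, 0.01, -0.15, 0.0], [-3.36, 0.01, -0.15, 0.0], [-3.36, 0.01, -0.15, 0.0], [-3.36, 0.01, -0.15, 0.0], [-3.36, 0.01, -0.15, 0.0]]
w5 5036 [0.0203 0.0216 0.0227] ((678.7973022460938, -28.552684783935547), (40.98661804199219, 52.234130859375), 1.2053223848342896)
top3 182 [0.0179 0.0214 0.0252] ((678.9528198242188, -13.209996223449707), (36.453102111816406, 23.34218406677246), 8.737892150878906)
```

View pics/c5.png

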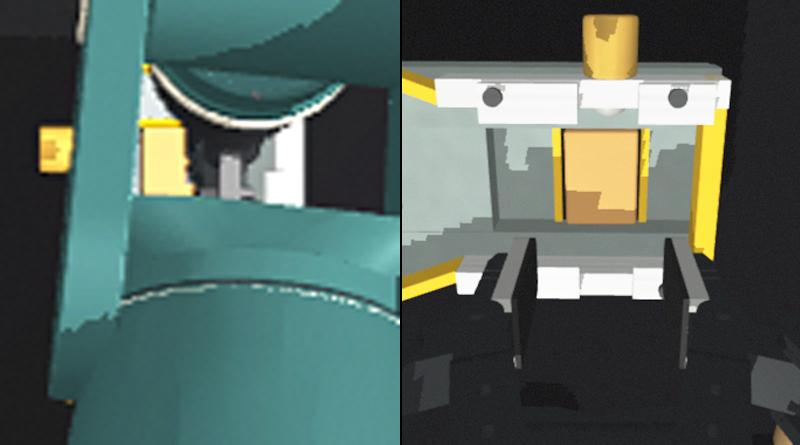

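Picture 8: the pad lies in the pocket between the yellow rims. Its top is at z≈0.0216 (0.022 expected), so it is flat and released. Next I go behind the cassette and turn the jaws crosswise, for a wide square push face.

Run:
```python
from h import *
plan(.455,-.0345,.171,-1.55,n=14)
```

```text
t 7.83 p [ 0.6806 -0.0291  0.1677] yaw 0.0201 tilt [-0.009 -0.002 -1.   ] gap 0.043 F [-0.4 -0.2 -0.5]
[[-1.61, 0.01, -0.02, 0.112], [-1.6, 0.19, -0.02, 0.112], [-1.57, 0.36, -0.02, 0.112], [-1.52, 0.54, -0.02, 0.112], [-1.45, 0.7, -0.02, 0.112], [-1.36, 0.86, -0.02, 0.112], [-1.26, 1.01, -0.02, 0.112], [-1.14, 1.14, -0.02, 0.112], [-1.0, 1.26, -0.02, 0.112], [-0.85, 1.37, -0.02, 0.112], [-0.69, 1.45, -0.02, 0.112], [-0.53, 1.52, -0.02, 0.112], [-0.35, 1.57, -0.02, 0.112], [-0.18, 1.6, -0.02, 0.112]]
```

servo_tool([
  [-1.6, 0, 0, 0.112],
  [-1.6, 0.2, 0, 0.112],
  [-1.6, 0.35, 0, 0.112],
  [-1.5, 0.55, 0, 0.112],
  [-1.45, 0.7, 0, 0.112],
  [-1.35, 0.85, 0, 0.112],
  [-1.25, 1.0, 0, 0.112],
  [-1.15, 1.15, 0, 0.112],
  [-1.0, 1.25, 0, 0.112],
  [-0.85, 1.35, 0, 0.112],
  [-0.7, 1.45, 0, 0.112],
  [-0.5, 1.5, 0, 0.112],
], jaw=0.5)

```text
clock: 8.83
eef_pos: [0.4767, -0.0288, 0.1587]
eef_rot: [2.406, -1.994, -0.031]
force: [-0.2, -0.3, 0.5]
finger_gap: 0.0211
```

Run:
```python
from h import *
plan(.455,-.0345,.171,-1.55)
```

```text
t 8.83 p [ 0.4767 -0.0288  0.1587] yaw -1.3838 tilt [-0.026 -0.    -1.   ] gap 0.0211 F [-0.2 -0.3  0.5]
[[0.08, 1.12, -0.61, 0.083], [0.17, 1.11, -0.61, 0.083]]
```

servo_tool([
  [0.1, 1.1, 0, 0.083],
  [0.2, 1.1, 0, 0.083],
  [0, 0, 0, 0],
  [0, 0, 0, 0],
])

```text
clock: 9.17
eef_pos: [0.4508, -0.0347, 0.1563]
eef_rot: [2.215, -2.199, -0.034]
force: [0.4, -0.2, 0.5]
finger_gap: 0.0214
```

Run:
```python
from h import *
plan(.453,-.0345,.103,-1.55)
s=snap('top','top4'); w=snap('wrist','w6')
for f in ('top4','w6'):
    S=load(f); P=cloud(S); m=(P[...,2]>.055)&(P[...,2]<.068)&(abs(P[...,0]-.53)<.06)&(abs(P[...,1]+.033)<.05)
    print(f,m.sum(), cv2.minAreaRect((P[m][:,:2]*1000).astype(np.float32)) if m.sum()>20 else '')
    m=(P[...,2]>.026)&(P[...,2]<.068)&(P[...,0]>.46)&(P[...,0]<.6)&(abs(P[...,1]+.033)<.05); q=P[m]; 
    if len(q): print(np.percentile(q[:,0],[.5,2,98]).round(4))
```

```text
t 9.17 p [ 0.4508 -0.0347  0.1563] yaw -1.5636 tilt [-0.03   0.001 -1.   ] gap 0.0214 F [ 0.4 -0.2  0.5]
[[-0.01, -0.11, 2.67, -0.007], [-0.01, -0.11, 2.67, -0.007]]
top4 324 ((551.8551635742188, -31.90311622619629), (28.623455047607422, 60.97944641113281), 1.4328051805496216)
[0.5385 0.5402 0.5976]
w6 29770 ((529.6026000976562, -36.716758728027344), (74.19383239746094, 60.14525604248047), 5.662128448486328)
[0.4921 0.4948 0.5659]
```

View pics/w6.png

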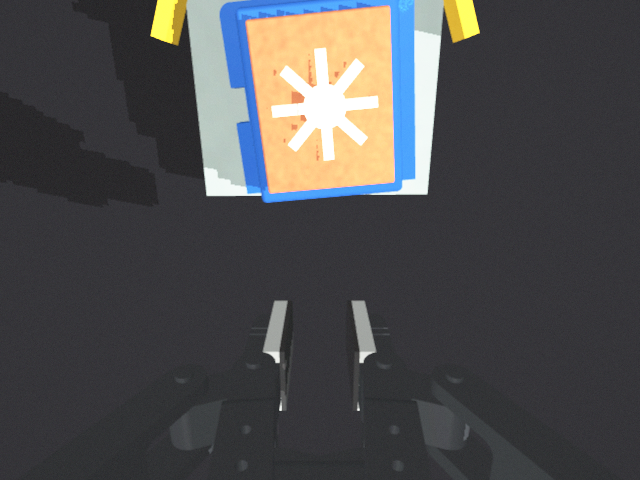

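Picture 9: the cassette's rear edge runs from (262,198) to (400,190), about +0.1 rad askew, with the fingers behind it at rows above 300 and laterally within its width. The tool leans 0.03 rad, so I'll descend and check how the lean develops.

servo_tool([
  [0, -0.1, 2.6, 0.0],
  [0, -0.1, 2.6, 0.0],
  [0, 0, 0, 0],
  [0, 0, 0, 0],
])

```text
clock: 9.6
eef_pos: [0.454, -0.0343, 0.1038]
eef_rot: [2.225, -2.19, -0.032]
force: [0.6, -0.5, 0.1]
finger_gap: 0.0209
```

Run:
```python
from h import *
plan(.453,-.0345,.101,-1.55)
```

```text
t 9.6 p [ 0.454  -0.0343  0.1038] yaw -1.5548 tilt [-0.029  0.    -1.   ] gap 0.0209 F [ 0.6 -0.5  0.1]
[[0.02, 0.1, 0.28, -0.005]]
```

servo_tool([
  [0, 0.5, 0, 0],
  [0, 0.5, 0, 0],
  [0, 0.5, 0, 0],
  [0, 0.5, 0, 0],
  [0, 0.5, 0, 0],
  [0, 0.5, 0, 0],
  [0, 0.5, 0, 0],
  [0, 0.5, 0, 0],
  [0, 0.5, 0, 0],
  [0, 0.5, 0, 0],
  [0, 0, 0, 0],
])

```text
clock: 10.52
eef_pos: [0.4003, -0.0353, 0.1105]
eef_rot: [2.23, -2.189, -0.026]
force: [-0.3, -0.3, 0.2]
finger_gap: 0.0213
```

Run:
```python
from h import *
plan(.453,-.0345,.101,-1.55)
```

```text
t 10.52 p [ 0.4003 -0.0353  0.1105] yaw -1.5521 tilt [-0.024 -0.    -1.   ] gap 0.0213 F [-0.3 -0.3  0.2]
[[0.01, -2.64, 0.48, -0.001], [0.01, -2.64, 0.48, -0.001]]
```

servo_tool([
  [0, -1.6, 0, 0],
  [0, -1.6, 0, 0],
  [0, -1.4, 0, 0],
  [0, 0, 0, 0],
  [0, 0, 0, 0],
])

```text
clock: 10.93
eef_pos: [0.4474, -0.0345, 0.1096]
eef_rot: [2.23, -2.19, -0.024]
force: [-0.1, -0.5, 0.0]
finger_gap: 0.0215
```

Run:
```python
from h import *
plan(.453,-.0345,.101,-1.55)
```

```text
t 10.93 p [ 0.4474 -0.0345  0.1096] yaw -1.5525 tilt [-0.022 -0.001 -1.   ] gap 0.0215 F [-0.1 -0.5  0. ]
[[0.01, -0.56, 0.86, -0.002]]
```

servo_tool([
  [0, -0.8, 0.2, 0],
  [0, -0.8, 0.2, 0],
  [0, -0.8, 0.1, 0],
  [0, -0.8, 0, 0],
  [0, -0.8, 0, 0],
  [0, -0.8, 0, 0],
  [0, -0.8, 0, 0],
  [0, -0.8, 0, 0],
  [0, 0, 0, 0],
])

```text
clock: 11.68
eef_pos: [0.5165, -0.0331, 0.1021]
eef_rot: [2.23, -2.19, -0.026]
force: [0.3, -1.0, 0.8]
finger_gap: 0.0217
```

Run:
```python
from h import *
plan(.56,-.0327,.103,-1.55)
```

```text
t 11.68 p [ 0.5165 -0.0331  0.1021] yaw -1.5527 tilt [-0.024 -0.    -1.   ] gap 0.0217 F [ 0.3 -1.   0.8]
[[0.02, -2.17, -0.05, -0.001], [0.02, -2.17, -0.05, -0.001]]
```

```bash
cat >> h.py <<'E'
def cass(n='c'):
    S=snap('wrist',n); P=cloud(S); m=(P[...,2]>.055)&(P[...,2]<.072)&(P[...,0]>.46)&(P[...,0]<.76)&(abs(P[...,1]+.033)<.045); q=P[m]
    A=np.c_[q[:,:2],np.ones(len(q))]; f=np.linalg.lstsq(A,q[:,2],rcond=None)[0]
    print('cass top',m.sum(),cv2.minAreaRect((q[:,:2]*1000).astype(np.float32)),'z',np.median(q[:,2]).round(4),'pitch',f[:2].round(3), 'x pct',np.percentile(q[:,0],[.5,99.5]).round(4))
E
python3 - <<'E'
from h import *
cass('c1')
E
```

```text
cass top 52043 ((553.2646484375, -34.440391540527344), (65.84124755859375, 98.19214630126953), 89.6285629272461) z 0.0616 pitch [-0.031 -0.001] x pct [0.5104 0.6012]
```

servo_tool([
  [0, -0.7, 0, 0],
  [0, -0.7, 0, 0],
  [0, -0.7, 0, 0],
  [0, -0.7, 0, 0],
  [0, -0.7, 0, 0],
  [0, 0, 0, 0],
])

```text
clock: 12.23
eef_pos: [0.5533, -0.0323, 0.101]
eef_rot: [2.229, -2.189, -0.027]
force: [0.2, 1.2, -0.0]
finger_gap: 0.0214
```

Run:
```python
from h import *
plan(.59,-.0321,.103,-1.55); cass('c2')
```

```text
t 12.23 p [ 0.5533 -0.0323  0.101 ] yaw -1.5525 tilt [-0.024  0.    -1.   ] gap 0.0214 F [ 0.2  1.2 -0. ]
[[0.05, -3.67, -0.2, -0.003]]
cass top 53033 ((589.3345947265625, -31.68770980834961), (97.46939086914062, 72.91638946533203), 1.8889517784118652) z 0.0616 pitch [-0.032 -0.   ] x pct [0.5468 0.638 ]
```

servo_tool([
  [0, -0.6, -0.1, 0],
  [0, -0.6, -0.1, 0],
  [0, -0.6, 0, 0],
  [0, -0.6, 0, 0],
  [0, -0.6, 0, 0],
  [0, 0, 0, 0],
])

```text
clock: 12.78
eef_pos: [0.5856, -0.0318, 0.1023]
eef_rot: [2.229, -2.189, -0.028]
force: [0.1, 1.3, -0.4]
finger_gap: 0.0215
```

Run:
```python
from h import *
plan(.63,-.0313,.103,-1.55); cass('c3')
```

```text
t 12.78 p [ 0.5856 -0.0318  0.1023] yaw -1.5527 tilt [-0.025 -0.    -1.   ] gap 0.0215 F [ 0.1  1.3 -0.4]
[[0.01, -2.22, -0.03, -0.001], [0.02, -2.22, -0.03, -0.001]]
cass top 51669 ((621.5892944335938, -32.04435348510742), (96.7360610961914, 63.552703857421875), 0.513657808303833) z 0.0616 pitch [-0.031 -0.001] x pct [0.5792 0.6696]
```

View pics/c3.png

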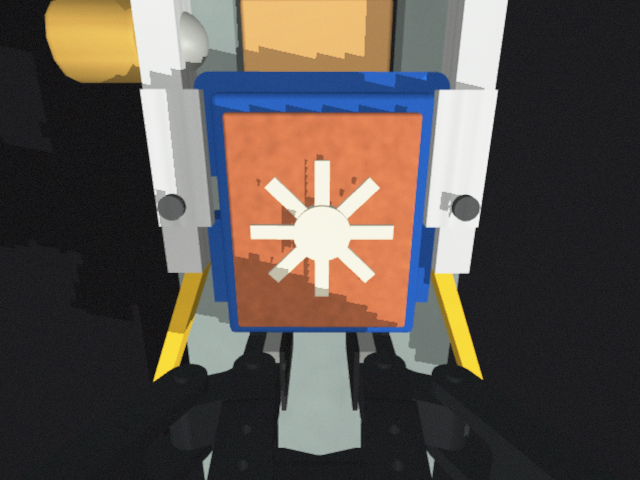

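Picture 10: the cassette is square in the channel, with its front edge at row 75 just short of the ball at (195,40) and the pad visible ahead of it. I keep pushing and watch the force.

servo_tool([
  [0, -0.5, -0.05, 0],
  [0, -0.5, 0, 0],
  [0, -0.5, 0, 0],
  [0, -0.5, 0, 0],
  [0, 0, 0, 0],
])

```text
clock: 13.25
eef_pos: [0.6052, -0.0315, 0.1022]
eef_rot: [2.226, -2.186, -0.033]
force: [0.4, 0.6, -0.1]
finger_gap: 0.0214
```

Run:
```python
from h import *
plan(.634,-.0313,.103,-1.55); cass('c4')
```

```text
t 13.25 p [ 0.6052 -0.0315  0.1022] yaw -1.5528 tilt [-0.03 -0.   -1.  ] gap 0.0214 F [ 0.4  0.6 -0.1]
[[0.03, -2.88, -0.08, -0.003]]
cass top 51981 ((641.0731201171875, -32.01123046875), (63.726531982421875, 96.85333251953125), 89.84929656982422) z 0.0616 pitch [-0.032 -0.   ] x pct [0.5985 0.6892]
```

servo_tool([
  [0, -0.4, 0, 0],
  [0, -0.4, -0.05, 0],
  [0, -0.4, 0, 0],
  [0, -0.4, -0.05, 0],
  [0, -0.3, 0, 0],
  [0, 0, 0, 0],
])

```text
clock: 13.8
eef_pos: [0.6232, -0.0325, 0.1018]
eef_rot: [2.221, -2.184, -0.036]
force: [-1.4, 0.5, -0.5]
finger_gap: 0.0213
```

Run:
```python
from h import *
plan(.637,-.0313,.103,-1.55); cass('c5')
```

```text
t 13.8 p [ 0.6232 -0.0325  0.1018] yaw -1.5537 tilt [-0.035 -0.003 -0.999] gap 0.0213 F [-1.4  0.5 -0.5]
[[-0.09, -1.38, -0.12, -0.004]]
cass top 52269 ((658.572021484375, -32.637115478515625), (96.4064712524414, 64.99345397949219), 0.9707346558570862) z 0.0616 pitch [-0.033 -0.001] x pct [0.6165 0.7064]
```

servo_tool([
  [0, -0.35, -0.05, 0],
  [0, -0.35, 0, 0],
  [0, -0.35, 0, 0],
  [0, 0, 0, 0],
])

```text
clock: 14.18
eef_pos: [0.6343, -0.0323, 0.102]
eef_rot: [2.221, -2.184, -0.036]
force: [0.7, 0.4, 0.3]
finger_gap: 0.0214
```

Run:
```python
from h import *
plan(.637,-.0313,.103,-1.55); cass('c6')
```

```text
t 14.18 p [ 0.6343 -0.0323  0.102 ] yaw -1.5537 tilt [-0.035 -0.003 -0.999] gap 0.0214 F [0.7 0.4 0.3]
[[-0.09, -0.28, -0.1, -0.004]]
cass top 52095 ((669.6328735351562, -32.6374397277832), (96.58094024658203, 65.42252349853516), 0.35464486479759216) z 0.0616 pitch [-0.033 -0.001] x pct [0.6276 0.7176]
```

servo_tool([
  [0, -0.12, -0.03, 0],
  [0, -0.12, 0, 0],
])

```text
clock: 14.4
eef_pos: [0.6364, -0.0322, 0.102]
eef_rot: [2.221, -2.183, -0.037]
force: [-13.1, 1.2, 5.6]
finger_gap: 0.0217
```

Run:
```python
from h import *
plan(.64,-.0313,.103,-1.55); cass('c7')
crop('c7',0,0,640,320,1.25,'c7v')
```

```text
t 14.4 p [ 0.6364 -0.0322  0.102 ] yaw -1.5535 tilt [-0.036 -0.003 -0.999] gap 0.0217 F [-13.1   1.2   5.6]
[[-0.08, -0.36, -0.1, -0.004]]
cass top 51899 ((671.4496459960938, -32.22773742675781), (96.25760650634766, 64.93791198730469), 1.2785316705703735) z 0.0616 pitch [-0.033 -0.   ] x pct [0.6295 0.7193]
```

View pics/c7v.png

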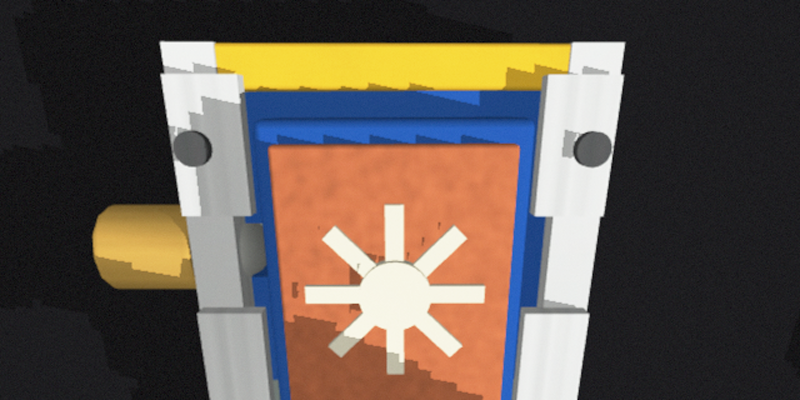

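Picture 11: the cassette front is at the yellow end stop and the ball at (250,248) stands out in the notch. The wrist force is -13 N, so the cassette is up against the stop. I'll back off, lift clear and check from above.

servo_tool([
  [0, 0.5, 0, 0],
  [0, 1.0, 0, 0],
  [0, 2.0, 0, 0],
  [0, 2.5, -1.5, 0],
  [0, 2, -3, 0],
  [0, 1, -3, 0],
  [0, 1, -3, 0],
  [0, 1, -3, 0],
  [0, 0, 0, 0],
  [0, 0, 0, 0],
])

```text
clock: 15.28
eef_pos: [0.5198, -0.0334, 0.2444]
eef_rot: [2.221, -2.183, -0.038]
force: [-0.1, -0.1, -1.2]
finger_gap: 0.0214
```

Run:
```python
from h import *
s,p,R,w=pose(); print(p,s['clock'],s['force'])
S=snap('wrist','w9'); T=snap('top','top9')
for f in ('w9','top9'):
    S=load(f);P=cloud(S)
    m=(P[...,2]>.056)&(P[...,2]<.068)&(abs(P[...,0]-.68)<.06)&(abs(P[...,1]+.031)<.045);q=P[m]
    print(f,m.sum(),cv2.minAreaRect((q[:,:2]*1000).astype(np.float32)) if len(q)>20 else '',np.median(q[:,2]) if len(q) else '')
    print(' x',np.percentile(q[:,0],[1,99]).round(4) if len(q) else '')
a=cv2.imread('pics/w9.png');b=cv2.imread('pics/top9.png')[140:290,325:425]
o=np.zeros((600,800,3),np.uint8);o[:,400:]=cv2.resize(b,(400,600),interpolation=2);o[:300,:400]=cv2.resize(a,(400,300))
# ball neighbourhood enlarged from the wrist view
C=S; wv=load('w9'); X=wv['R']@np.array([.6845,.011,.03])+wv['t']; u=int(wv['fx']*X[0]/X[2]+wv['cx']); v=int(wv['fy']*X[1]/X[2]+wv['cy']); print('ball px',u,v)
u0=int(np.clip(u-40,0,540)); v0=int(np.clip(v-40,0,405)); o[300:,:400]=cv2.resize(a[v0:v0+75,u0:u0+100],(400,300),interpolation=2)
cv2.imwrite('pics/fin.png',o)
```

```text
[ 0.51975874 -0.03336265  0.24437408] 15.2833 [-0.13511443 -0.09716892 -1.15376776]
w9 1005 ((647.4564819335938, -32.17188262939453), (4.9507856369018555, 59.24917984008789), 1.0392045974731445) 0.057501294004673964
 x [0.6449 0.6501]
top9 658 ((690.5830688476562, -27.992921829223633), (54.01726150512695, 58.44269561767578), 0.5233551263809204) 0.061390927824887906
 x [0.6658 0.717 ]
ball px 246 -60
```

View pics/fin.png

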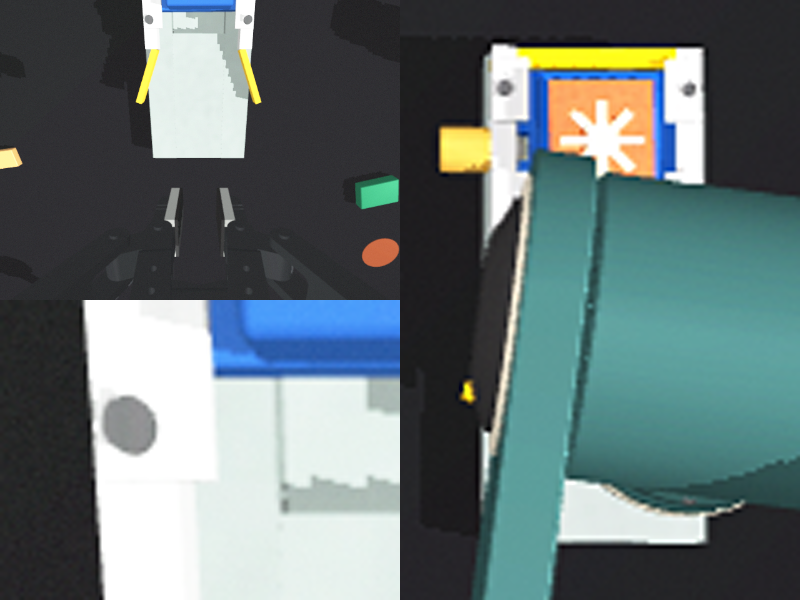

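Picture 12: the cassette is home, with its rear face at x≈0.645 (0.6445 expected) and only a thin gap to the stop. The ball shows in the notch near (522,148). I'll check the ball protrusion and the bystanders numerically.

Run:
```python
from h import *
s=load('c7'); o=np.array([.6205,-.0315])
P=cloud(s); c,q=np.cos(.02),np.sin(.02)
for v in (186,192,198,204,210):
    print(v,[(u,*s['img'][v,u].tolist()) for u in range(194,222,3)], [round(float(pix(s,u,v,.03)[1]*c-pix(s,u,v,.03)[0]*q+ (.0303+.6805*.02)),4) for u in (194,212)])
print('shoe x of v=198', (pix(s,205,198,.03)[0]-.6205).round(4))
a,b=load('top0'),load('top9'); 
for n,(u0,u1,v0,v1) in dict(green=(470,515,285,325),bowl=(105,170,160,225),jar=(485,527,195,232),tan=(190,262,260,330)).items():
    d=abs(a['img'][v0:v1,u0:u1].astype(int)-b['img'][v0:v1,u0:u1]).max(2); print(n,'changed px',(d>40).sum())
```

```text
186 [(194, 111, 112, 109), (197, 105, 106, 102), (200, 95, 97, 94), (203, 90, 92, 88), (206, 86, 87, 83), (209, 82, 83, 79), (212, 35, 69, 135), (215, 36, 74, 138), (218, 36, 75, 137), (221, 169, 97, 62)] [0.042, 0.0357]
192 [(194, 116, 117, 112), (197, 108, 110, 105), (200, 100, 101, 97), (203, 95, 97, 93), (206, 88, 89, 86), (209, 85, 85, 82), (212, 23, 64, 128), (215, 32, 69, 135), (218, 36, 72, 137), (221, 129, 83, 79)] [0.0422, 0.0359]
198 [(194, 116, 117, 113), (197, 109, 113, 109), (200, 106, 109, 104), (203, 99, 101, 97), (206, 92, 93, 89), (209, 91, 90, 88), (212, 43, 69, 114), (215, 34, 73, 135), (218, 35, 72, 137), (221, 108, 79, 110)] [0.0425, 0.0361]
204 [(194, 123, 123, 120), (197, 114, 114, 110), (200, 105, 107, 104), (203, 102, 103, 99), (206, 94, 96, 93), (209, 91, 93, 90), (212, 66, 79, 106), (215, 28, 70, 133), (218, 36, 74, 139), (221, 53, 68, 117)] [0.0427, 0.0363]
210 [(194, 119, 121, 117), (197, 113, 115, 110), (200, 106, 107, 103), (203, 98, 98, 94), (206, 95, 96, 92), (209, 87, 91, 86), (212, 74, 78, 83), (215, 31, 71, 134), (218, 34, 73, 136), (221, 35, 76, 139)] [0.043, 0.0365]
shoe x of v=198 0.0636
green changed px 0
bowl changed px 1596
jar changed px 0
tan changed px 477
```

Run:
```python
from h import *
T=snap('top','top10')
for f in ('top0','top1','top9','top10'):
    S=load(f);P=cloud(S);s=np.s_[155:230,100:175]; z=P[s][...,2]; m=(z>.02)&(z<.08); q=P[s][m]
    print(f,m.sum(),q[:,:2].mean(0).round(4),q[:,2].max().round(4),S['img'][s].mean((0,1)).round(1),S['img'][192,137],cv2.minEnclosingCircle((q[q[:,2]>.05][:,:2]*1000).astype(np.float32)))
d=abs(load('top9')['img'].astype(int)-load('top0')['img']).max(2)[155:230,100:175]>40
v,u=np.nonzero(d);print(u.min()+100,u.max()+100,v.min()+155,v.max()+155,d.sum())
q=pose();print(q[0]['clock'],q[0]['force'])
```

```text
top0 2060 [0.6504 0.4559] 0.0799 [103.8 100.7  95. ] [214 208 192] ((650.7019653320312, 454.84906005859375), 77.81353759765625)
top1 2057 [0.6501 0.4557] 0.08 [79.9 77.4 73.1] [153 148 136] ((652.241943359375, 453.11370849609375), 77.83381652832031)
top9 2062 [0.6498 0.4557] 0.0798 [78.3 75.8 71.7] [150 145 134] ((649.090087890625, 455.68829345703125), 77.67305755615234)
top10 2078 [0.6496 0.4558] 0.0791 [78.3 75.8 71.7] [150 145 133] ((650.041748046875, 454.6788330078125), 77.40603637695312)
100 167 155 220 1651
15.4333 [ 0.39421226  0.06020824 -0.80837999]
```

The bowl's position is unchanged; only its brightness changed. The checks agree, so I'm handing the job in.

Run:
```python
from h import *
print(ctrl.close_job())
```

```text
the job is handed in; nothing more can be done
None
```

The job is done and handed in at about 15.4 s of the 58 s allowed. The largest tan block is in the shoe's pocket, and the blue cassette is pushed fully home over it.

- **Pad:** after release it sat between the rims with its top at 21.6 mm, against 22 mm expected, so it lies flat.
- **Cassette:** its rear face is at x≈0.645 m, against 0.6445 m expected. I felt about 13 N as it met the end stop, then backed off and lifted clear; the robot touches nothing.
- **Ball:** I read its tip at about 36 mm from the shoe's mid-line, where fully out is 35 mm and pushed back would be 39 mm. It also shows in the notch at shoe x≈64 mm. I took that reading while the gripper was still pressing. The view after backing off shows the ball in the notch, but I did not measure it again there.
- **Bystanders:** the green pad and the jar show no changed pixels. The bowl failed that pixel check (about 1,600 changed), but its measured position moved less than 1 mm, so I put it down to changed lighting.

Two things were not ideal. The tool leaned about 0.03 rad during the push, though the cassette stayed level. The top and wrist cameras also disagreed by up to 3 mm on the pocket's sideways position; I relied mostly on the wrist camera.

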